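Post the dead red shelf label in the returns box

TASK

The battery of the electronic shelf label in the red case is flat. Take that label out of its wooden block, feed its foot down into the slot on top of the green returns box while still holding it, and let it go so that it drops right inside. Leave the green and blue labels standing where they are.

Things in the scene. Friction and masses are not known exactly. Their poses are not given: they have to be found in the camera images.
- red_label_center (a point): centre (half-way up) of the upright electronic shelf label in the red case: rigid plate 12 mm thick (its x), 66 mm wide (its y), 110 mm tall (its z), 0.09 kg, blank grey screen on the -x face. Its lower 22 mm stand loosely in a slotted beech block (40 x 78 x 28 mm high, fixed), its foot 6 mm above the counter; pull it straight up
- slot (a point): middle of the slot atop the fixed green returns box (110 x 130 mm), at its steel rim, 150 mm above the counter; x across, y along the slot, z up. A 45 degree hopper 12 mm deep leads from the 44 x 106 mm (x, y) mouth to the slot proper, 20 x 82 mm, in an 8 mm top; 125 mm of free height below, so a label let go in the slot drops wholly inside. Fingers do not fit through: hold its upper half
- green_label_center (a point): centre (half-way up) of the upright electronic shelf label in the green case: rigid plate 12 mm thick (its x), 66 mm wide (its y), 110 mm tall (its z), 0.09 kg, blank grey screen on the -x face. Its lower 22 mm stand loosely in a slotted beech block (40 x 78 x 28 mm high, fixed), its foot 6 mm above the counter; pull it straight up
- blue_label_center (a point): centre (half-way up) of the upright electronic shelf label in the blue case: rigid plate 12 mm thick (its x), 66 mm wide (its y), 110 mm tall (its z), 0.09 kg, blank grey screen on the -x face. Its lower 22 mm stand loosely in a slotted beech block (40 x 78 x 28 mm high, fixed), its foot 6 mm above the counter; pull it straight up
Not all that is in view belongs to the job. Leave any purple look-alike of the part that bears red_label_center alone.

How it is judged:
By the outcome, as a careful person would: the job done as asked, in the order asked, and still so for the second after the job is handed in, with the robot touching nothing.
It also fails if it takes over 38 s, if anything falls off the work surface, if the arm or the gripper's body presses on something with over 40 N, if the wrist force passes 120 N, or if a joint passes its speed limit or range.

ROBOT

A 6-joint arm with a two-finger parallel gripper is mounted at the origin on the work surface; the furniture and walls round the work are solid. World frame = base frame: x ahead of the robot, y to its left, z up, the work surface at z = 0. Lengths are in mm, angles in rad, forces in N, time in s.
With the tool pointing down it reaches from about 350 to 775 mm from the base axis. Payload 7.3 kg.
Tool frame: the origin (TCP) lies at the very end of the fingers, on their centre line; the grasp point (between the pads) lies 19 mm behind it; z points along the fingers, y is the line along which they close (so a half turn about z gives the same grasp; the last joint's range is limited). The gripper opens to 92 mm and grips with 3 to 60 N. Pads are 19 mm wide; open, the fingers measure 130 mm over their backs; the gripper's body (75 mm by 190 mm) begins 47 mm behind the grasp point.
Start: joints at [1.103, 0.342, 1.524, -0, 1.275, -0.146], TCP at [166.03, 498.075, 226.741] pointing down, gripper open.
Joint ranges: [-2.53, 2.53], [-0.77, 2.02], [0.04, 2.7], [-1, 4.14], [0.28, 2.66], [-3.11, 3.11]. Speed limits (rad/s): [2.57, 2.57, 3.14, 3.14, 3.14, 3.14].

INTERFACE

Orientations are given as [roll, pitch, yaw] about the fixed x, y, z axes, in that order (R = Rz(yaw) Ry(pitch) Rx(roll)).
In Python, from plant import * gives the robot as it stands.
- The arm moves only by the tool arm_command, never from a script. Its arguments are lists of equal length, an entry for each row: "gripper": the finger opening in mm, from 0 to 91.8; "dp": the shift along the tool's x, y, z in units of 25 mm (1.0 is 25 mm), a list of three; "twist": the turn about the tool's z in units of 5 degrees (1.0 is 5 degrees). A call has exactly 5 rows; each row shifts and turns the commanded pose from where the row before left it, along the tool's axes as they then stand; what a row does not reach is not made up. A row lasts 1/8 s, in which the tool goes at most 62.5 mm and 10.7 degrees, less where a joint would pass 70% of its speed; a pose out of reach is approached as far as the arm can. A call is refused whole if a number of a shift passes 1 or a number of a turn 1, either way. A call with a gripper value outside its range is refused whole. The fingers move at their own pace and stop on an object; the grip force is fixed at half the most. Time passes only in rows, so rows that do not move let the fingers close, or fill a call up. It gives the time, the measured TCP pose, the force, the opening and the grip force at its end, in the units of the state.
- get_obs(): the state, without advancing time (a new reading comes with each control period).
- capture(name): name is "side" or "top"; returns the picture (400x640x3 uint8, red, green, blue); there is no depth.
- get_calibration(name): a dict with "mtx" (3x3 intrinsics, pixels), "position" and "attitude" of the camera in the world. Camera axes: x right, y down, z forward; pixel columns grow to the right and rows downward; lengths in mm; the calibration is good to about 2 mm. A picture is of the moment at which its call begins. get_calibration takes no time and is no camera call.
- close_job(): hands the job in; it is judged then, once.
The state is a dict: "time": time; "joint_positions": joint angles; "dq": joint speeds; "tau": joint torques, N m; "tool_pos": TCP position; "tcp_rot": TCP orientation; "contact_force": force on the tool from outside, world axes, zero at the start; "moment": the same for the moment, N m; "grip_width": finger opening in mm; "finger_force": force on a finger pad.
Only numpy, scipy, OpenCV 4.12 (cv2) and the standard library are available. Lean on these libraries where they do the work, as an engineer would, in place of code of your own. Each camera call takes 0.05 s, during which the arm holds its last target. There are 200 camera calls.

## Working session

There is one attempt and no reset: what is moved stays moved. The work goes in short steps, Python scripts to look and compute and a tool call to move; the robot and the scene stay as the last step left them, time stands still between calls to the robot, and variables do not carry over. Pictures are saved under pics/ and viewed, at most 10 in all, crops included, and the job is handed in when it is done.

Besides the shell and the picture viewer there is one more tool, called after "Emit:" by a JSON object that holds its "op" and its "data", one argument or row to a line. arm_command: Moves the arm, as the interface text tells. Its arguments: {"type":"object","properties":{"gripper":{"type":"array"},"dp":{"type":"array"},"twist":{"type":"array"}},"required":["gripper","dp","twist"]}

```bash
mkdir -p pics
python3 - <<'E'
from plant import *
import cv2
for n in("top","side"):
    im=capture(n); cv2.imwrite(f"pics/{n}0.png",im[:,:,::-1])
    c=get_calibration(n); print(n,c)
o=get_obs(); print(o)
E
```

```text
top {'mtx': array([[473.62143156,   0.        , 321.49552622],
       [  0.        , 473.62143156, 205.10120463],
       [  0.        ,   0.        ,   1.        ]]), 'position': array([ 425.72801233,  123.05716352, 1084.10109163]), 'attitude': array([-3.10023753,  0.02009901, -1.54994048])}
side {'mtx': array([[455.99829164,   0.        , 320.78835036],
       [  0.        , 455.99829164, 197.05430819],
       [  0.        ,   0.        ,   1.        ]]), 'position': array([ 263.98965983, -691.08777828,  507.47521846]), 'attitude': array([-1.99702947,  0.01963322, -0.26912245])}
{'time': 0.1, 'joint_positions': array([ 1.10296861e+00,  3.42648086e-01,  1.52487610e+00,  2.17671254e-06,
        1.27541174e+00, -1.46006322e-01]), 'dq': array([ 0.00066036, -0.00051428, -0.00282084, -0.0019746 , -0.00070624,
        0.00105007]), 'tau': array([ 1.88925544e-03, -4.32000196e+01, -2.44694388e+01,  7.20061641e-02,
        5.25072974e-02, -6.09153312e-05]), 'tool_pos': array([165.87863923, 497.74120795, 226.13288063]), 'tcp_rot': array([-3.14026397e+00, -1.97490101e-04,  2.81977050e+00]), 'contact_force': array([ 0.65170422,  0.66534439, -0.1201816 ]), 'moment': array([-0.02902279, -0.05014137,  0.00892946]), 'finger_force': 0.0, 'grip_width': 91.66673664017281}
```

View pics/top0.png

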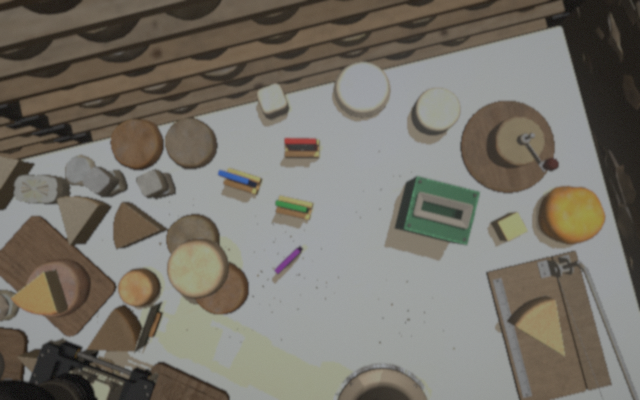

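View pics/side0.png

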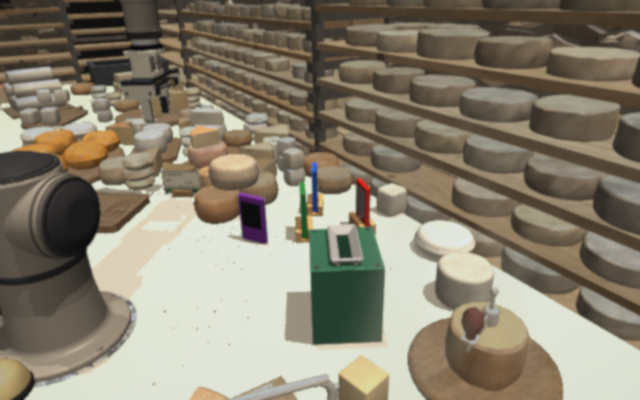

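The red label is at about (302,145) in the top view and (363,202) in the side view. Possible confusions in the top view are purple (288,260), green (294,207) and blue (240,180). Next I'll check close crops.

Run:
```python
import cv2,numpy as np
a=cv2.imread("pics/top0.png");b=cv2.imread("pics/side0.png")
r=lambda i,x,y,w,h,s:cv2.resize(i[y:y+h,x:x+w],None,fx=s,fy=s,interpolation=cv2.INTER_CUBIC)
cv2.imwrite("pics/c1.png",np.vstack([r(a,210,125,100,50,8)[:, :],]) if 0 else r(a,265,125,80,60,10))
cv2.imwrite("pics/c2.png",r(a,395,170,90,75,8))
cv2.imwrite("pics/c3.png",r(b,290,155,100,120,5))
```

```text
(no output)
```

View pics/c1.png

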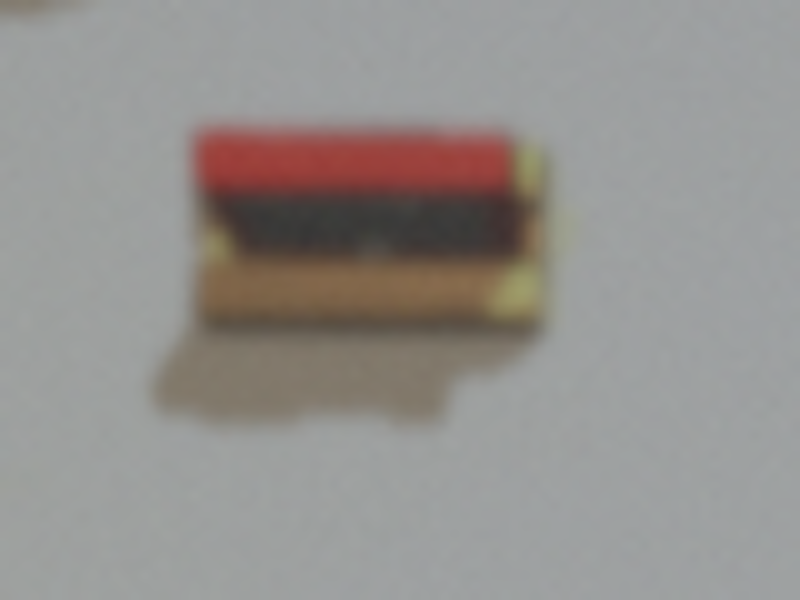

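View pics/c2.png

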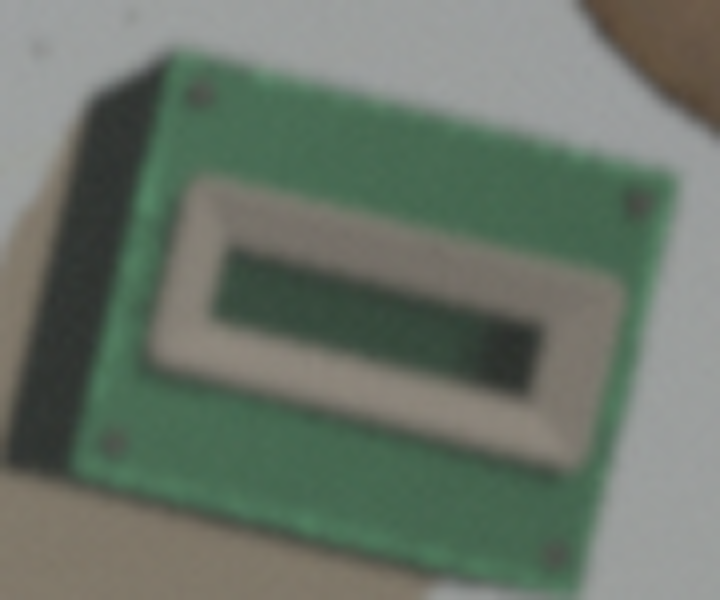

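View pics/c3.png

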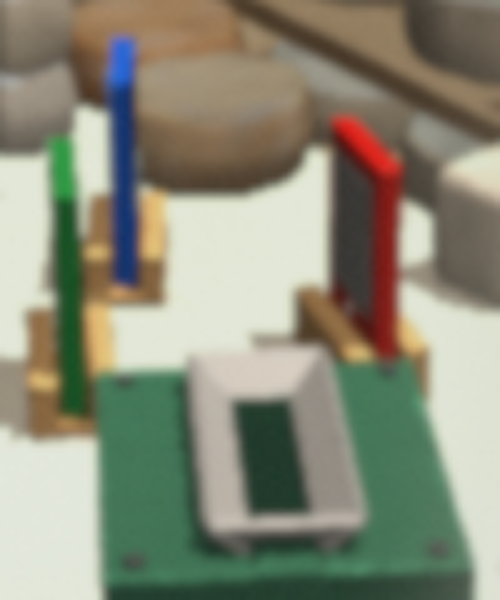

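The crops confirm the red label: red top edge, grey screen, in a beech block, and not purple. Its top face corners are at about (284.5,138), (316.2,138), (316.5,144.2) and (285.5,144.2). The slot mouth and the slot proper are both clear in the top crop.

```bash
cat > h.py <<'E'
from plant import *
import numpy as np,cv2
from scipy.spatial.transform import Rotation as R
def ray(n,p,z):
    c=get_calibration(n);p=np.atleast_2d(p).astype(float)
    d=np.c_[p,np.ones(len(p))]@np.linalg.inv(c["mtx"]).T@R.from_euler("xyz",c["attitude"]).as_matrix().T
    o=np.array(c["position"]);return (o+d*((z-o[2])/d[:,2:]))[:,:2]
def proj(n,P):
    c=get_calibration(n);r=R.from_euler("xyz",c["attitude"]).as_matrix()
    q=(np.atleast_2d(P)-c["position"])@r@c["mtx"].T
    return q[:,:2]/q[:,2:]
def quad(n,p,off,s,z):
    w=ray(n,(np.array(p)+.5)/s-.5+off,z);a=(w[1]+w[2]-w[0]-w[3])/2;b=(w[0]+w[1]-w[2]-w[3])/2
    return w.mean(0).round(1),np.linalg.norm(a).round(1),np.linalg.norm(b).round(1),np.degrees(np.arctan2(a[1],a[0])).round(1),np.degrees(np.arctan2(b[1],b[0])).round(1)
E
python3 - <<'E'
from h import *
print(quad("top",[(195,130),(512,130),(515,192),(205,192)],(265,125),10,116))
print(quad("top",[(185,175),(625,270),(580,470),(150,365)],(395,170),8,150))
print(quad("top",[(228,248),(545,322),(530,392),(213,322)],(395,170),8,138))
# side: red top near and far-edge corners, slot proper corners
o=np.array([290,155])
f=lambda p:(np.array(p)+.5)/5-.5+o
print(ray("side",f([(338,120),(392,180),(400,165),(350,118)]),116).round(1))
print(ray("side",f([(235,402),(292,402),(308,512),(248,512)]),138).round(1))
print(ray("side",f([(190,350),(325,348),(365,525),(208,535)]),150).round(1))
print(ray("top",[(282,85),(270,92),(300,70)],0).round())
E
```

```text
(array([597.3, 190. ]), np.float64(64.6), np.float64(12.9), np.float64(-89.0), np.float64(7.3))
(array([460. , -95.4]), np.float64(108.8), np.float64(49.0), np.float64(-101.9), np.float64(-10.9))
(array([460.2, -96.8]), np.float64(80.3), np.float64(18.3), np.float64(-101.7), np.float64(-11.1))
[[591.6 214.5]
 [590.6 143.4]
 [599.7 157.4]
 [597.6 215.1]]
[[ 457.9  -59. ]
 [ 475.9  -64.6]
 [ 458.9 -130.7]
 [ 441.5 -125.3]]
[[ 447.8  -41.1]
 [ 491.2  -53.3]
 [ 466.  -160.5]
 [ 421.  -152.2]]
[[747. 243.]
 [730. 271.]
 [783. 202.]]
```

```bash
cat >> h.py <<'E'
def plan(xyz,yaw,n,show=5):
    "rows to target: straight, even steps, tool pointing down"
    o=get_obs();p=np.array(o["tool_pos"]);y=np.degrees(o["tcp_rot"][2])
    dy=(yaw-y+180)%360-180; d=np.array(xyz)-p; print("now",p.round(1),round(y,1),"left",d.round(1),round(dy,1))
    for k in range(show):
        a=np.radians(y+dy*k/n);s=d/n/25
        print([round(v,2) for v in (s[0]*np.cos(a)+s[1]*np.sin(a),s[0]*np.sin(a)-s[1]*np.cos(a),-s[2])],round(-dy/n/5,2))
E
python3 -c "
from h import *
plan((597,190,220),91,24,24)"
```

```text
now [165.9 497.7 226.1] 161.6 left [ 431.1 -307.7   -6.1] -70.6
[np.float64(-0.84), np.float64(-0.26), np.float64(0.01)] 0.59
[np.float64(-0.86), np.float64(-0.22), np.float64(0.01)] 0.59
[np.float64(-0.87), np.float64(-0.17), np.float64(0.01)] 0.59
[np.float64(-0.87), np.float64(-0.13), np.float64(0.01)] 0.59
[np.float64(-0.88), np.float64(-0.08), np.float64(0.01)] 0.59
[np.float64(-0.88), np.float64(-0.04), np.float64(0.01)] 0.59
[np.float64(-0.88), np.float64(0.01), np.float64(0.01)] 0.59
[np.float64(-0.88), np.float64(0.05), np.float64(0.01)] 0.59
[np.float64(-0.88), np.float64(0.1), np.float64(0.01)] 0.59
[np.float64(-0.87), np.float64(0.14), np.float64(0.01)] 0.59
[np.float64(-0.86), np.float64(0.19), np.float64(0.01)] 0.59
[np.float64(-0.85), np.float64(0.23), np.float64(0.01)] 0.59
[np.float64(-0.84), np.float64(0.28), np.float64(0.01)] 0.59
[np.float64(-0.82), np.float64(0.32), np.float64(0.01)] 0.59
[np.float64(-0.81), np.float64(0.36), np.float64(0.01)] 0.59
[np.float64(-0.79), np.float64(0.4), np.float64(0.01)] 0.59
[np.float64(-0.76), np.float64(0.44), np.float64(0.01)] 0.59
[np.float64(-0.74), np.float64(0.48), np.float64(0.01)] 0.59
[np.float64(-0.72), np.float64(0.52), np.float64(0.01)] 0.59
[np.float64(-0.69), np.float64(0.55), np.float64(0.01)] 0.59
[np.float64(-0.66), np.float64(0.59), np.float64(0.01)] 0.59
[np.float64(-0.63), np.float64(0.62), np.float64(0.01)] 0.59
[np.float64(-0.6), np.float64(0.65), np.float64(0.01)] 0.59
[np.float64(-0.56), np.float64(0.68), np.float64(0.01)] 0.59
```

Emit:
{"op": "arm_command", "data": {
  "gripper": [50,50,50,50,50],
  "dp": [
    [-0.84,-0.26,0],
    [-0.86,-0.22,0],
    [-0.87,-0.17,0],
    [-0.87,-0.13,0],
    [-0.88,-0.08,0]
  ],
  "twist": [0.6,0.6,0.6,0.6,0.6]
}}

```text
time: 0.72
tool_pos: [256.1, 433.0, 226.4]
tcp_rot: [-3.141, -0.0, 2.556]
contact_force: [-0.0, -0.2, 0.0]
grip_width: 50.9
finger_force: 0.0
```

Emit:
{"op": "arm_command", "data": {
  "gripper": [50,50,50,50,50],
  "dp": [
    [-0.88,-0.04,0],
    [-0.88,0,0],
    [-0.88,0.05,0],
    [-0.88,0.1,0],
    [-0.87,0.14,0]
  ],
  "twist": [0.6,0.6,0.6,0.6,0.6]
}}

```text
time: 1.35
tool_pos: [345.1, 368.0, 226.4]
tcp_rot: [-3.141, -0.0, 2.294]
contact_force: [-0.8, -0.7, -0.0]
grip_width: 50.0
finger_force: 0.0
```

Emit:
{"op": "arm_command", "data": {
  "gripper": [50,50,50,50,50],
  "dp": [
    [-0.86,0.19,0],
    [-0.85,0.23,0],
    [-0.84,0.28,0],
    [-0.82,0.32,0],
    [-0.81,0.36,0]
  ],
  "twist": [0.6,0.6,0.6,0.6,0.6]
}}

```text
time: 1.98
tool_pos: [434.1, 302.9, 226.3]
tcp_rot: [-3.141, -0.0, 2.033]
contact_force: [-0.1, -0.3, 0.4]
grip_width: 49.9
finger_force: 0.0
```

```bash
python3 -c "
from h import *
plan((597,190,220),91,9,9)"
```

```text
now [434.1 302.9 226.3] 116.5 left [ 162.9 -112.9   -6.3] -25.5
[np.float64(-0.77), np.float64(0.42), np.float64(0.03)] 0.57
[np.float64(-0.75), np.float64(0.46), np.float64(0.03)] 0.57
[np.float64(-0.73), np.float64(0.5), np.float64(0.03)] 0.57
[np.float64(-0.7), np.float64(0.53), np.float64(0.03)] 0.57
[np.float64(-0.67), np.float64(0.57), np.float64(0.03)] 0.57
[np.float64(-0.64), np.float64(0.6), np.float64(0.03)] 0.57
[np.float64(-0.61), np.float64(0.63), np.float64(0.03)] 0.57
[np.float64(-0.58), np.float64(0.66), np.float64(0.03)] 0.57
[np.float64(-0.55), np.float64(0.69), np.float64(0.03)] 0.57
```

Emit:
{"op": "arm_command", "data": {
  "gripper": [50,50,50,50,50],
  "dp": [
    [-0.77,0.42,0],
    [-0.75,0.46,0],
    [-0.73,0.5,0],
    [-0.7,0.53,0],
    [-0.67,0.57,0]
  ],
  "twist": [0.57,0.57,0.57,0.57,0.57]
}}

```text
time: 2.6
tool_pos: [525.3, 239.9, 226.7]
tcp_rot: [3.142, -0.0, 1.782]
contact_force: [-0.6, 0.1, -0.9]
grip_width: 50.4
finger_force: 0.0
```

Emit:
{"op": "arm_command", "data": {
  "gripper": [50,50,50,50,50],
  "dp": [
    [-0.64,0.6,0],
    [-0.61,0.63,0],
    [-0.58,0.66,0],
    [-0.55,0.69,0],
    [0,0,0]
  ],
  "twist": [0.57,0.57,0.57,0.57,0]
}}

```text
time: 3.22
tool_pos: [597.6, 189.5, 226.2]
tcp_rot: [-3.141, 0.0, 1.584]
contact_force: [-0.1, 0.7, -0.3]
grip_width: 50.2
finger_force: 0.0
```

Run:
```python
from h import *
plan((597,190,76),91,6,2)
a=capture("top");b=capture("side")
r=lambda i,x,y,w,h,s:cv2.resize(i[y:y+h,x:x+w],None,fx=s,fy=s,interpolation=cv2.INTER_CUBIC)
cv2.imwrite("pics/s1.png",np.hstack([r(a,240,80,120,120,3),r(b,300,80,120,120,3)])[:,:,::-1])
print(proj("side",[[597,190,220],[597,190,116]]).round(1))
```

```text
now [597.6 189.5 226.2] 90.8 left [  -0.6    0.5 -150.2] 0.2
[np.float64(0.0), np.float64(-0.0), np.float64(1.0)] -0.01
[np.float64(0.0), np.float64(-0.0), np.float64(1.0)] -0.01
[[364.1 137.2]
 [363.2 182.3]]
```

View pics/s1.png

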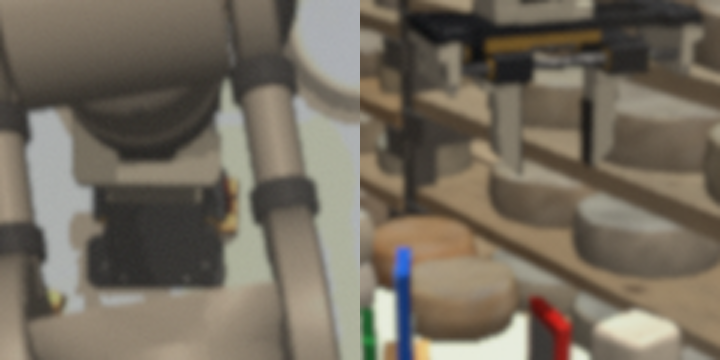

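The open fingers straddle the red label: tips at side-view x ≈ 349 and 377, label top at 363. I'll go down and grip.

Emit:
{"op": "arm_command", "data": {
  "gripper": [50,50,50,50,50],
  "dp": [
    [0,0,0.9],
    [0,0,0.9],
    [0,0,0.9],
    [0,0,0.8],
    [0,0,0.7]
  ],
  "twist": [0,0,0,0,0]
}}

```text
time: 3.95
tool_pos: [595.6, 191.6, 121.2]
tcp_rot: [-3.141, -0.0, 1.588]
contact_force: [-0.2, 0.1, -0.3]
grip_width: 49.9
finger_force: 0.0
```

Emit:
{"op": "arm_command", "data": {
  "gripper": [50,50,50,40,28],
  "dp": [
    [0,0,0.7],
    [0,0,0.7],
    [0,0,0.48],
    [0,0,0],
    [0,0,0]
  ],
  "twist": [0,0,0,0,0]
}}

```text
time: 4.58
tool_pos: [596.9, 190.9, 75.3]
tcp_rot: [3.141, -0.0, 1.587]
contact_force: [0.2, -0.1, 0.8]
grip_width: 34.4
finger_force: 0.0
```

Emit:
{"op": "arm_command", "data": {
  "gripper": [20,14,5,0,0],
  "dp": [
    [0,0,0],
    [0,0,0],
    [0,0,0],
    [0,0,0],
    [0,0,0]
  ],
  "twist": [0,0,0,0,0]
}}

```text
time: 5.2
tool_pos: [596.6, 190.8, 75.1]
tcp_rot: [3.141, -0.0, 1.587]
contact_force: [0.6, -0.6, 2.5]
grip_width: 11.9
finger_force: 30.0
```

Emit:
{"op": "arm_command", "data": {
  "gripper": [0,0,0,0,0],
  "dp": [
    [0,0,-0.3],
    [0,0,-0.5],
    [0,0,-0.8],
    [0,0,-0.9],
    [0,0,-0.9]
  ],
  "twist": [0,0,0,0,0]
}}

```text
time: 5.82
tool_pos: [595.9, 190.8, 161.1]
tcp_rot: [-3.141, -0.0, 1.587]
contact_force: [-0.5, -0.0, -1.5]
grip_width: 11.9
finger_force: 30.0
```

Emit:
{"op": "arm_command", "data": {
  "gripper": [0,0,0,0,0],
  "dp": [
    [0,0,-0.9],
    [0,0,-0.9],
    [0,0,-0.9],
    [0,0,-0.9],
    [0,0,-0.4]
  ],
  "twist": [0,0,0,0,0]
}}

```text
time: 6.45
tool_pos: [596.4, 190.9, 261.7]
tcp_rot: [3.14, -0.0, 1.587]
contact_force: [0.3, -0.3, -0.2]
grip_width: 11.8
finger_force: 30.0
```

```bash
python3 -c "
from h import *
plan((459,-96,260),78.2,16,16)"
```

```text
now [596.4 190.9 261.7] 90.9 left [-137.4 -286.9   -1.7] -12.7
[np.float64(-0.71), np.float64(-0.36), np.float64(0.0)] 0.16
[np.float64(-0.72), np.float64(-0.35), np.float64(0.0)] 0.16
[np.float64(-0.72), np.float64(-0.34), np.float64(0.0)] 0.16
[np.float64(-0.73), np.float64(-0.33), np.float64(0.0)] 0.16
[np.float64(-0.73), np.float64(-0.31), np.float64(0.0)] 0.16
[np.float64(-0.73), np.float64(-0.3), np.float64(0.0)] 0.16
[np.float64(-0.74), np.float64(-0.29), np.float64(0.0)] 0.16
[np.float64(-0.74), np.float64(-0.28), np.float64(0.0)] 0.16
[np.float64(-0.75), np.float64(-0.27), np.float64(0.0)] 0.16
[np.float64(-0.75), np.float64(-0.26), np.float64(0.0)] 0.16
[np.float64(-0.75), np.float64(-0.25), np.float64(0.0)] 0.16
[np.float64(-0.76), np.float64(-0.24), np.float64(0.0)] 0.16
[np.float64(-0.76), np.float64(-0.23), np.float64(0.0)] 0.16
[np.float64(-0.76), np.float64(-0.22), np.float64(0.0)] 0.16
[np.float64(-0.77), np.float64(-0.21), np.float64(0.0)] 0.16
[np.float64(-0.77), np.float64(-0.2), np.float64(0.0)] 0.16
```

Emit:
{"op": "arm_command", "data": {
  "gripper": [0,0,0,0,0],
  "dp": [
    [-0.71,-0.36,0],
    [-0.72,-0.35,0],
    [-0.72,-0.34,0],
    [-0.73,-0.33,0],
    [-0.73,-0.31,0]
  ],
  "twist": [0.16,0.16,0.16,0.16,0.16]
}}

```text
time: 7.08
tool_pos: [552.3, 100.4, 259.5]
tcp_rot: [-3.141, -0.0, 1.517]
contact_force: [0.1, 0.4, -1.4]
grip_width: 11.6
finger_force: 30.0
```

Emit:
{"op": "arm_command", "data": {
  "gripper": [0,0,0,0,0],
  "dp": [
    [-0.73,-0.3,0],
    [-0.74,-0.29,0],
    [-0.74,-0.28,0],
    [-0.75,-0.27,0],
    [-0.75,-0.26,0]
  ],
  "twist": [0.16,0.16,0.16,0.16,0.16]
}}

```text
time: 7.7
tool_pos: [510.0, 10.2, 259.8]
tcp_rot: [3.141, -0.0, 1.446]
contact_force: [0.2, -1.1, -0.7]
grip_width: 11.8
finger_force: 30.0
```

Emit:
{"op": "arm_command", "data": {
  "gripper": [0,0,0,0,0],
  "dp": [
    [-0.75,-0.25,0],
    [-0.76,-0.24,0],
    [-0.76,-0.23,0],
    [-0.76,-0.22,0],
    [-0.77,-0.2,0]
  ],
  "twist": [0.16,0.16,0.16,0.16,0.16]
}}

```text
time: 8.32
tool_pos: [467.4, -79.3, 259.7]
tcp_rot: [3.141, -0.0, 1.376]
contact_force: [1.1, -0.1, -1.3]
grip_width: 11.6
finger_force: 30.0
```

Emit:
{"op": "arm_command", "data": {
  "gripper": [0,0,0,0,0],
  "dp": [
    [-0.77,-0.2,0],
    [0,0,0.3],
    [0,0,0.3],
    [0,0,0],
    [0,0,0]
  ],
  "twist": [0.16,0,0,0,0]
}}

```text
time: 8.95
tool_pos: [459.7, -95.7, 244.6]
tcp_rot: [-3.142, -0.0, 1.364]
contact_force: [0.1, 0.5, -0.3]
grip_width: 11.5
finger_force: 30.0
```

Run:
```python
from h import *
plan((459,-96,245),78.2,1,1)
b=capture("side")
b=b[80:300,270:420]
cv2.imwrite("pics/s2.png",cv2.resize(b,None,fx=2.7*1.0,fy=2.7,interpolation=cv2.INTER_CUBIC)[:,:,::-1])
u=R.from_euler("z",-11.8,degrees=True).as_matrix()
p=get_obs()["tool_pos"]
C=np.array([[x,y,z] for z in(-69,41) for x in(-6,6) for y in(-33,33)])@u.T+p
print(((proj("side",C)-[270,80]+.5)*2.7-.5).round())
```

```text
now [459.7 -95.7 244.6] 78.2 left [-0.7 -0.3  0.4] 0.0
[np.float64(-0.02), np.float64(-0.02), np.float64(-0.01)] -0.01
[[198. 420.]
 [186. 366.]
 [220. 419.]
 [206. 365.]
 [198. 232.]
 [185. 191.]
 [221. 231.]
 [207. 190.]]
```

View pics/s2.png

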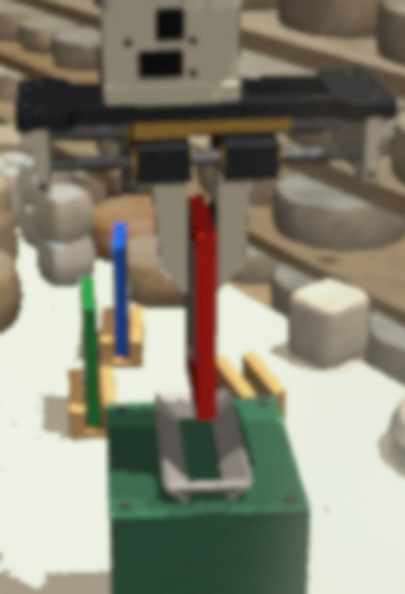

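The label hangs upright in the grip, with its foot at about (205,418) in the crop, over the slot (slot centre about (203,445)). I'll go down gently.

Emit:
{"op": "arm_command", "data": {
  "gripper": [0,0,0,0,0],
  "dp": [
    [0,0.04,0.3],
    [0,0,0.3],
    [0,0,0.3],
    [0,0,0.3],
    [0,0,0.1]
  ],
  "twist": [0,0,0,0,0]
}}

```text
time: 9.62
tool_pos: [460.2, -96.2, 211.5]
tcp_rot: [-3.141, -0.0, 1.363]
contact_force: [-0.4, -0.1, -0.6]
grip_width: 11.9
finger_force: 30.0
```

Emit:
{"op": "arm_command", "data": {
  "gripper": [0,0,0,0,0],
  "dp": [
    [0,0,0.1],
    [0,0,0.15],
    [0,0,0.15],
    [0,0,0.15],
    [0,0,0.1]
  ],
  "twist": [0,0,0,0,0]
}}

```text
time: 10.25
tool_pos: [460.4, -96.3, 195.7]
tcp_rot: [-3.141, -0.0, 1.363]
contact_force: [-0.0, -0.1, -1.2]
grip_width: 11.6
finger_force: 30.0
```

Run:
```python
from h import *
plan((460,-96,165),78.2,1,1)
o=get_obs();print(o["contact_force"],o["moment"])
b=capture("side")[140:290,270:420]
cv2.imwrite("pics/s3.png",cv2.resize(b,None,fx=4,fy=4,interpolation=cv2.INTER_CUBIC)[:,:,::-1])
```

```text
now [460.4 -96.3 195.7] 78.1 left [ -0.4   0.3 -30.7] 0.1
[np.float64(0.01), np.float64(-0.02), np.float64(1.23)] -0.02
[-0.00641602 -0.14447289 -1.16802872] [-0.10346784  0.03171761 -0.02472566]
```

View pics/s3.png

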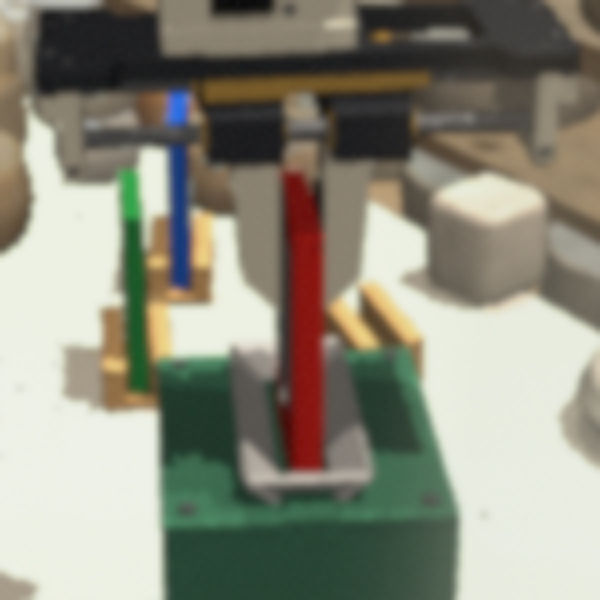

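The foot is in the slot (crop (305,468)) with no contact force, so I'll feed further down.

Emit:
{"op": "arm_command", "data": {
  "gripper": [0,0,0,0,0],
  "dp": [
    [0,0,0.25],
    [0,0,0.3],
    [0,0,0.3],
    [0,0,0.3],
    [0,0,0.2]
  ],
  "twist": [0,0,0,0,0]
}}

```text
time: 10.92
tool_pos: [460.3, -96.2, 161.6]
tcp_rot: [-3.141, -0.0, 1.363]
contact_force: [-0.1, 0.4, -1.0]
grip_width: 11.9
finger_force: 30.0
```

Emit:
{"op": "arm_command", "data": {
  "gripper": [11,14,20,28,36],
  "dp": [
    [0,0,0],
    [0,0,0],
    [0,0,0],
    [0,0,0],
    [0,0,0]
  ],
  "twist": [0,0,0,0,0]
}}

```text
time: 11.55
tool_pos: [460.5, -96.3, 162.3]
tcp_rot: [3.141, -0.0, 1.363]
contact_force: [0.3, 1.2, -0.2]
grip_width: 33.3
finger_force: 0.0
```

Emit:
{"op": "arm_command", "data": {
  "gripper": [45,45,45,45,45],
  "dp": [
    [0,0,0],
    [0,0,0],
    [0,0,-0.3],
    [0,0,-0.7],
    [0,0,-0.9]
  ],
  "twist": [0,0,0,0,0]
}}

```text
time: 12.18
tool_pos: [460.3, -96.3, 210.4]
tcp_rot: [-3.141, -0.0, 1.363]
contact_force: [0.7, -0.3, -0.0]
grip_width: 44.8
finger_force: 0.0
```

Emit:
{"op": "arm_command", "data": {
  "gripper": [45,45,45,45,45],
  "dp": [
    [0,0,-0.9],
    [0,0,-0.9],
    [0,0,-0.6],
    [0,0,0],
    [0,0,0]
  ],
  "twist": [0,0,0,0,0]
}}

```text
time: 12.8
tool_pos: [460.1, -96.2, 269.2]
tcp_rot: [-3.141, -0.0, 1.363]
contact_force: [0.4, -0.1, 0.6]
grip_width: 45.1
finger_force: 0.0
```

Run:
```python
from h import *
b=capture("side")[140:290,270:420]
cv2.imwrite("pics/s4.png",cv2.resize(b,None,fx=4,fy=4,interpolation=cv2.INTER_CUBIC)[:,:,::-1])
```

```text
(no output)
```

View pics/s4.png

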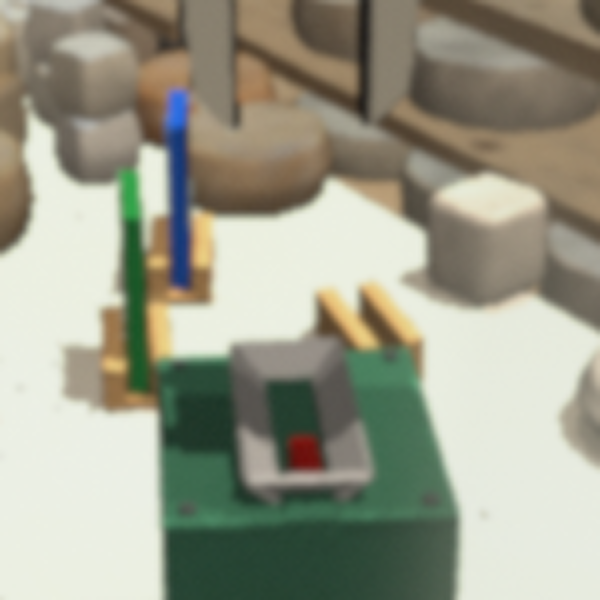

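Run:
```python
from h import *
u=R.from_euler("z",-11.8,degrees=True).as_matrix()
f=lambda L,c:print(((proj("side",np.array(L)@u.T+c)-[270,140]+.5)*4-.5).round().tolist())
for zt in(115,125,138,145):
    print(zt);f([[-6,-33,0],[6,-33,0],[-6,33,0],[6,33,0]],[458,-96,zt])
f([[-10,-41,138],[10,-41,138],[-10,41,138],[10,41,138]],[459,-96,0])
```

```text
115
[[289.0, 521.0], [321.0, 520.0], [273.0, 433.0], [301.0, 432.0]]
125
[[289.0, 499.0], [321.0, 498.0], [273.0, 413.0], [301.0, 411.0]]
138
[[289.0, 470.0], [321.0, 469.0], [273.0, 385.0], [302.0, 384.0]]
145
[[289.0, 454.0], [321.0, 453.0], [272.0, 370.0], [302.0, 369.0]]
[[284.0, 482.0], [337.0, 479.0], [263.0, 376.0], [311.0, 373.0]]
```

The far top edge shows at row 435. A label standing on the box floor would put it at about 432, so it is wholly inside. Green and blue still stand in their blocks.

```bash
python3 -c "
from plant import *
print(close_job())"
```

```text
the job is handed in; nothing more can be done
None
```

The red label is inside the green returns box, fed through the slot and then released; the green and blue labels are still standing in their blocks, the purple one was never touched, and I handed the job in at about 13 s.

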